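# Set the throwing gauge to the pinch bowl

## Robot

A 7-joint arm with a two-finger parallel gripper is mounted at the origin on a cart in front of the work surface, level with it; the furniture and walls round the work are solid. World frame = base frame: x ahead of the robot, y to its left, z up, the work surface at z = 0. Lengths are in m, angles in rad, forces in N, time in s.
With the tool pointing down it reaches from about 0.425 to 1.025 m from the base axis. Payload 3.6 kg.
Tool frame: the origin (TCP) lies on the centre line of the jaws, within the pads' length; the fingertips stand ahead of it and the grasp point (between the pads) lies 6 mm ahead of it (ctrl.tcp_to_tips is the z of the fingertips in the tool frame, in m); z points along the fingers, y is the line along which they close (so a half turn about z gives the same grasp; the last joint's range is limited). The gripper opens to 85 mm and grips with 20 to 120 N. Pads are 22 mm wide; open, the fingers measure 114 mm over their backs; the gripper's body (76 mm by 85 mm) begins 54 mm behind the grasp point. The pads swing forward as they close: fully open they stand 13 mm farther back than shut.
Start: joints at [1.06, 0.591, 0.048, 1.609, -0.033, 0.943, -0.034], TCP at [0.294, -0.663, 0.256] pointing down, gripper open.
Joint ranges: [-2.69, 2.69], [-0.47, 2.24], [-1.27, 1.36], [0.19, 2.51], [-1.53, 4.68], [0.08, 2.07], [-3.09, 3.09]. Speed limits (rad/s): [2.57, 2.57, 3.14, 3.14, 3.14, 3.14, 3.14].

## Interface

Orientations are given as a unit quaternion [w, x, y, z].
In Python, from station import ctrl gives the robot as it stands. The module is installed in compiled form; this text tells all that it offers.
- The arm moves only by the tool apply_moves, never from a script. Its argument "rows" is a list of rows, each a list of 7 numbers: the shift along the tool's x, y, z in mm, then the turn, a rotation vector about the tool's x, y, z in degrees, then the finger opening in mm, from 0 to 85.4. In form: [[dx, dy, dz, ax, ay, az, claw], ...]. A call has 1 to 8 rows; each row shifts and turns the commanded pose from where the row before left it, along the tool's axes as they then stand; what a row does not reach is not made up. A row lasts 1/8 s, in which the tool goes at most 62.5 mm and 10.7 degrees, less where a joint would pass 70% of its speed; a pose out of reach is approached as far as the arm can. A call is refused whole if a number of a shift passes 62.5 or a number of a turn 10.7, either way. A call with a gripper value outside its range is refused whole. The fingers move at their own pace and stop on an object; "force" is the grip in N (left out, the last holds). Time passes only in rows, so rows that do not move let the fingers close. It gives the time, the measured TCP pose, the force, the opening and the grip force at its end, in the units of the state.
- ctrl.observe(): the state, without advancing time (a new reading comes with each control period).
- ctrl.get_image(name): name is "scene" or "top"; returns a dict with "pixels" (400x640x3 uint8, red, green, blue), "z_map" (400x640 float32, m along the optical axis (not along the pixel's ray), 0 where there is no reading), "K" (3x3 intrinsics, pixels), "world_to_cam" (4x4, takes a point from world to camera coordinates). Camera axes: x right, y down, z forward; pixel columns grow to the right and rows downward; lengths in m; the calibration is good to about 2 mm. A picture is of the moment at which its call begins.
- ctrl.close_job(): hands the job in; it is judged then, once.
The state is a dict: "time": time; "joint_positions": joint angles; "qd": joint speeds; "joint_efforts": joint torques, N m; "ee_pos": TCP position; "orientation": TCP orientation; "force": force on the tool from outside, world axes, zero at the start; "ft_torque": the same for the moment, N m; "opening": opening from 0.0 (shut) to 1.0 (fully open); "finger_force": force on a finger pad.
Only numpy, scipy, OpenCV 4.12 (cv2) and the standard library are available. Lean on these libraries where they do the work, as an engineer would, in place of code of your own. Each camera call takes 0.05 s, during which the arm holds its last target. There are 200 camera calls.

## Task

Set the swing-arm throwing gauge to the pinch bowl: turn the big outer ring clockwise to swing the pointer in until the ball at its end is about 10 mm short of the bowl's wall (no nearer than 6 mm, no farther than 14 mm) and let go, then turn only the small inner knob on top clockwise until the ball just reaches the wall, touching it or no more than 2 mm off. The bowl is soft clay: neither handle it nor push it along or press the pointer hard into it, and leave the other things around where they are.

Things in the scene. Friction and masses are not known exactly. Their poses are not given: they have to be found in the camera images.
- gauge: Swing-arm gauge fixed on the ware board (board top z = 0.018 m): round foot, 96 mm diameter, grey drum, two flat arms one above the other that swing about its vertical axis 23 to 43 mm above the board; on top, on that axis, a big ring and a smaller knob. Origin: on the board, on the axis; z up. x points roughly at the bowl (within 0.13 rad), away from the robot, 0.25 rad right to 0.35 rad left.
- coarse_grip (a point): Centre of the coarse outer ring, on the knob axis: plain round aluminium ring, diameter 60 mm, 24 mm high (from 12 mm below to 12 mm above this point; the arms' tops are 15 mm below it). Grip it across its diameter from above, the fingers on either side of the small knob.
- fine_grip (a point): Point on the knob axis in the fine inner knob, which stands above the ring: dark round knob, diameter 32 mm, 36 mm high (from 20 mm below to 16 mm above this point). The ring's top is 24 mm below this point: keep the fingertips above it.
- coarse_ring (a joint): Angle of the outer ring, rad, growing clockwise seen from above; geared down: 1 rad swings both arms clockwise by 0.15 rad, 22.5 mm at the pointer's ball. Range -0.1 to 3.4, starts between 0 and 0.5. Friction 0.06 N m; stays where it is left.
- fine_knob (a joint): Angle of the small inner knob against the carrier arm, rad, growing clockwise seen from above; 1 rad swings the pointer alone clockwise by 0.04 rad, 6 mm at its ball. Range -0.2 to 3.2, starts at 0. Friction 0.04 N m; stays where it is left.
- pointer_tip (a point): Centre of the 12 mm ball at the end of the brass pointer (the upper, longer arm), 150 mm from the axis, 29 mm above the board.
- pinch_bowl: Small round pinched clay bowl, loose, 0.08 to 0.17 kg, 68 mm across the rim, 36 mm high, 148 to 154 mm from the gauge's axis, in the path of the ball, which starts 20 to 70 mm (clear gap) counter-clockwise of it. Origin: centre of its underside, z up. The ball touches the wall when its centre is 37.5 to 40 mm (mean 39) horizontally from the origin: the wall is hand-made.
- glaze_pot: Bystander: lidded plastic pot, diameter 60 mm, 69 mm high, at the near left of the board. Origin: centre of its underside.
- rib_wood: Bystander: flat wooden throwing rib, 48 x 102 x 8 mm, at the near right of the board. Origin: centre of its underside.
- stone_white: Bystander: white pebble, 63 x 89 x 27 mm, on the table top (z = 0) beyond the far edge of the board. Origin: centre of its underside.
- ball_home (a point): A point on the line of the lower, shorter steel arm (the carrier, 107 mm long), 150 mm from the axis: where the centre of the pointer's ball is with the fine knob at 0. Only the outer ring moves it.
Things that resemble listed ones, but are neither listed nor needed, are in the scene too. Leave any orange look-alike of the pinch_bowl alone.

How it is judged:
By the outcome, as a careful person would: the job done as asked, in the order asked, and still so for the second after the job is handed in, with the robot touching nothing.
It also fails if it takes over 54 s, if anything falls off the work surface, if the arm or the gripper's body presses on something with over 40 N, if the wrist force passes 120 N, or if a joint passes its speed limit or range.

## Working session

There is one attempt and no reset: what is moved stays moved. The work goes in short steps, Python scripts to look and compute and a tool call to move; the robot and the scene stay as the last step left them, time stands still between calls to the robot, and variables do not carry over. Pictures are saved under pics/ and viewed, at most 10 in all, crops included, and the job is handed in when it is done.

Besides the shell and the picture viewer there is one more tool, called after "Emit:" as name(argument=value, ...), one argument or row to a line, values as JSON. apply_moves: Moves the arm, as the interface text tells. Its arguments: {"type":"object","properties":{"rows":{"type":"array"},"force":{"type":"number"}},"required":["rows"]}

```bash
mkdir -p pics
cat > h.py <<'E'
import numpy as np, cv2
from station import ctrl
def img(n):
    d=ctrl.get_image(n); d['pixels']=np.asarray(d['pixels']); return d
def save(n,p): cv2.imwrite(p,cv2.cvtColor(n,cv2.COLOR_RGB2BGR))
def cast(d,uv,z):
    T=np.array(d['world_to_cam']);R,t=T[:3,:3],T[:3,3];c=-R.T@t
    uv=np.atleast_2d(uv).astype(float)
    r=np.c_[uv,np.ones(len(uv))]@np.linalg.inv(d['K']).T@R
    return c+r*((z-c[2])/r[:,2])[:,None]
def cloud(d):
    T=np.array(d['world_to_cam']);R,t=T[:3,:3],T[:3,3];z=d['z_map']
    v,u=np.mgrid[:400,:640]
    p=np.stack([u*z,v*z,z],-1)@np.linalg.inv(d['K']).T
    return (p-t)@R
def proj(d,p):
    T=np.array(d['world_to_cam']);q=np.array(d['K'])@(T[:3,:3]@np.array(p)+T[:3,3]);return q[:2]/q[2]
E
python3 - <<'E'
from h import *
for n in('top','scene'):
    d=img(n);save(d['pixels'],f'pics/{n}0.png');print(n,d['K'],np.array(d['world_to_cam']).round(3))
s=ctrl.observe();print(s,ctrl.tcp_to_tips)
E
```

```text
top [[422.22330502   0.         317.01334224]
 [  0.         422.22330502 200.52581473]
 [  0.           0.           1.        ]] [[-0.026 -1.    -0.015  0.081]
 [-0.982  0.028 -0.189  0.594]
 [ 0.189  0.01  -0.982  1.01 ]
 [ 0.     0.     0.     1.   ]]
scene [[390.43128695   0.         317.97732543]
 [  0.         390.43128695 193.08554262]
 [  0.           0.           1.        ]] [[-0.699 -0.715  0.006  0.465]
 [-0.304  0.289 -0.908  0.233]
 [ 0.647 -0.637 -0.419  0.725]
 [ 0.     0.     0.     1.   ]]
{'time': 0.1, 'joint_positions': array([ 1.0605174 ,  0.59204539,  0.04830233,  1.60970624, -0.03331085,
        0.94270469, -0.03367053]), 'qd': array([ 6.49422848e-06, -2.61301891e-03, -2.06126539e-04, -2.52928776e-03,
       -6.89084826e-05,  9.19408270e-04, -8.62401070e-04]), 'joint_efforts': array([ 5.58629268e-03, -5.49989176e+01,  1.55345365e+00, -1.98823518e+01,
        9.65728483e-03,  3.83794380e-03,  7.99174273e-07]), 'ee_pos': array([ 0.29322233, -0.66228871,  0.25523758]), 'orientation': array([-9.94768359e-04,  9.78354029e-01,  2.06935582e-01, -2.64693653e-04]), 'force': array([ 0.34244681,  0.3514807 , -0.2194222 ]), 'ft_torque': array([ 0.00735043, -0.0358626 ,  0.03201429]), 'finger_force': 0.0, 'opening': 1.0005127049653293} 0.025
```

View pics/top0.png

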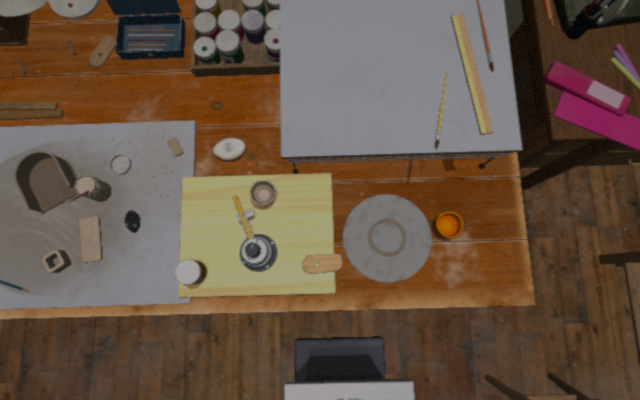

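View pics/scene0.png

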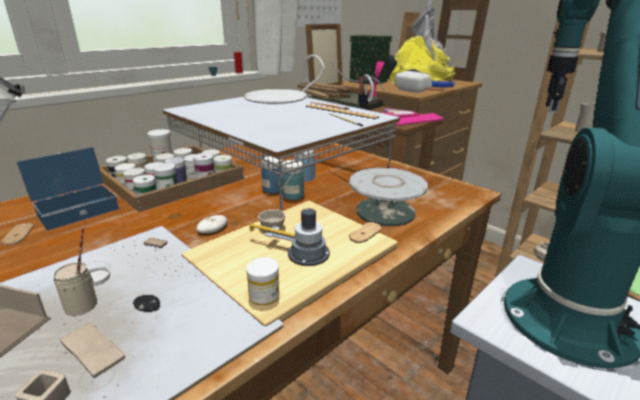

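Top view: the gauge is at about (257,250), with the yellow/brass pointer running from it to a ball near (237,199). The candidates for the bowl are the grey-brown bowl at (263,193), in the ball's path at the right radius; the orange cup at (449,225), which is a look-alike; and the mug at (121,164). I choose (263,193) and will check it in one close crop.

Run:
```python
from h import *
a=img('top');b=img('scene')
c1=cv2.resize(a['pixels'][165:285,215:295],None,fx=5,fy=5,interpolation=cv2.INTER_CUBIC)
c2=cv2.resize(b['pixels'][200:275,240:335],None,fx=4,fy=4,interpolation=cv2.INTER_CUBIC)
o=np.zeros((600,800,3),np.uint8);o[:600,:400]=c1;o[:300,400:780]=c2;save(o,'pics/crop0.png')
P=cloud(a)
for nm,z0,z1,(r0,r1,c0,c1) in [('knobtop',.10,.16,(220,275,230,285)),('ring',.062,.09,(220,275,230,285)),('bowlrim',.046,.06,(175,212,246,282)),('arms',.04,.068,(190,240,225,258)),('foot',.022,.035,(230,275,230,285))]:
    q=P[r0:r1,c0:c1];m=(q[...,2]>z0)&(q[...,2]<z1)
    k=q[m]
    if len(k): print(nm,len(k),k.mean(0).round(4),k.min(0).round(4),k.max(0).round(4),np.median(k[:,2]).round(4))
print(np.round(P[222:274:2,256,2]*1000),np.round(P[248,235:280:1,2]*1000))
print(P[180:205:2,263].round(3).tolist())
```

```text
knobtop 180 [0.4719 0.2162 0.1259] [0.4559 0.201  0.1001] [0.4894 0.2337 0.132 ] 0.1274
ring 307 [0.472  0.2144 0.0854] [0.4424 0.1871 0.0621] [0.5481 0.2502 0.09  ] 0.0872
bowlrim 179 [0.6202 0.2072 0.0524] [0.5744 0.1681 0.0464] [0.6555 0.2452 0.0584] 0.0525
arms 369 [0.563  0.2446 0.0554] [0.5037 0.2167 0.0412] [0.6317 0.2776 0.0652] 0.0545
foot 365 [0.4672 0.2109 0.026 ] [0.4195 0.1529 0.022 ] [0.5248 0.2914 0.0347] 0.0258
[ 18.  18.  18.  17.  17.  19.  23.  28.  85.  87.  85. 127. 126. 127.
 131. 128. 125. 100.  90.  85.  87.  56.  52.  24.  26.  13.] [ 18.  19.  18.  20.  18.  16.  28.  25.  89.  89. 125. 127. 128. 129.
 130. 127. 131. 124. 127. 128. 126. 127. 125. 127. 115. 101.  88.  91.
  88.  88.  90.  86.  85.  55.  54.  53.  54.  36.  25.  27.  22.  22.
  18.  15.  17.]
[[0.654, 0.202, 0.054], [0.651, 0.203, 0.045], [0.648, 0.204, 0.035], [0.643, 0.205, 0.033], [0.64, 0.206, 0.024], [0.636, 0.206, 0.021], [0.63, 0.206, 0.022], [0.624, 0.206, 0.026], [0.619, 0.206, 0.025], [0.614, 0.206, 0.02], [0.607, 0.205, 0.028], [0.602, 0.205, 0.029], [0.592, 0.202, 0.051]]
```

View pics/crop0.png

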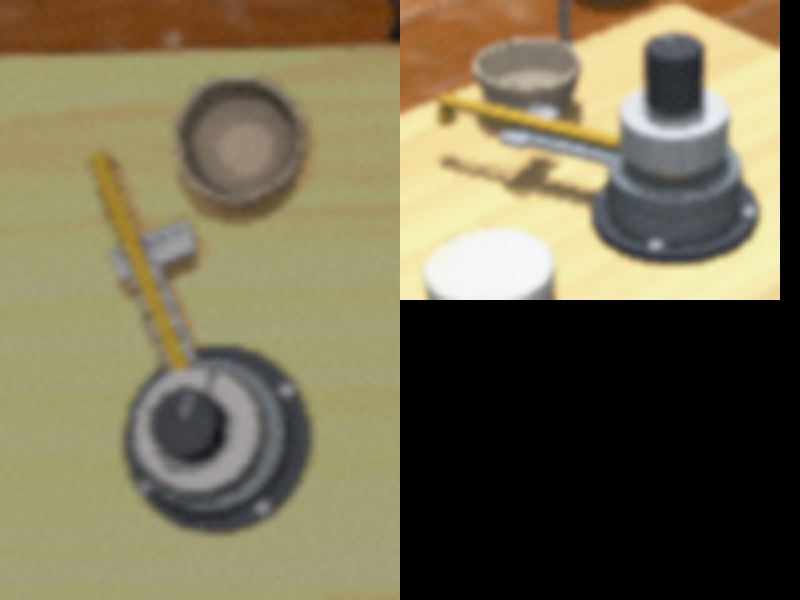

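The crop confirms the choice: bowl rim centre near crop (240,143), grey-brown and in the ball's path, with the pointer end near crop (100,158) and the ring and knob stacked at (190,425). Now I'll measure it precisely.

```bash
cat > m.py <<'E'
from h import *
def fitc(p):
    A=np.c_[2*p,np.ones(len(p))];s=np.linalg.lstsq(A,(p**2).sum(1),rcond=None)[0];return s[:2],np.sqrt(s[2]+s[:2]@s[:2])
def near(d,ctr,rad,z):   # pixel mask of a world disc at height z
    v,u=np.mgrid[:400,:640];w=cast(d,np.c_[u.ravel(),v.ravel()],z)[:,:2]
    return (np.hypot(*(w-ctr).T)<rad).reshape(400,640)
def blob(d,mask,z):
    m=cv2.morphologyEx(mask.astype(np.uint8),cv2.MORPH_OPEN,np.ones((2,2)))
    n,l,s,c=cv2.connectedComponentsWithStats(m);k=1+np.argmax(s[1:,4])
    cs,_=cv2.findContours((l==k).astype(np.uint8),cv2.RETR_EXTERNAL,cv2.CHAIN_APPROX_NONE)
    e=max(cs,key=len)[:,0]
    return cast(d,e,z)[:,:2], (l==k)
def hsv(d): return cv2.cvtColor(d['pixels'],cv2.COLOR_RGB2HSV).astype(int)
def pointer(d,O,z=.061):
    h=hsv(d);H,S,V=h[...,0],h[...,1],h[...,2]
    m=(S>165)&(H>15)&(H<30)&(V>70)&near(d,O,.165,z)&~near(d,O,.045,z)
    v,u=np.nonzero(m);w=cast(d,np.c_[u,v],z)[:,:2]
    r=np.hypot(*(w-O).T);a=np.arctan2(*(w-O).T[::-1])
    return m,w,r,a
E
python3 - <<'E'
from m import *
G=np.array([.472,.2145]);B=np.array([.622,.207])
for n in('top','scene'):
    d=img(n);h=hsv(d);H,S,V=h[...,0],h[...,1],h[...,2];P=cloud(d)
    if n=='top':
        e,_=blob(d,(V<75)&near(d,G,.026,.128),.128);print('knob',fitc(e))
    z=P[...,2]
    k=P[(z>.081)&(z<.094)&(np.hypot(P[...,0]-G[0],P[...,1]-G[1])<.036)];print(n,'ringcloud',len(k),k.mean(0),(k.max(0)+k.min(0))/2)
    m,w,r,a=pointer(d,G);vv,uu=np.nonzero(m);print(n,'ptr px',m.sum(),r.min(),r.max(),'az',np.median(a),np.median(a[r>.1]),'bbox',uu.min(),uu.max(),vv.min(),vv.max())
    c,wv=np.linalg.eigh(np.cov(w.T));print(' line dir',np.arctan(wv[1,1]/wv[0,1]),'through',w.mean(0))
    # bowl: sample colours, non-board mask
    uv=proj(d,[*B,.054]).round().astype(int);print(' bowlpx',uv,'hsv',h[uv[1],uv[0]])
    print(' row',[tuple(x) for x in h[uv[1],uv[0]-20:uv[0]+21:2]])
    k=P[(z>.042)&(z<.062)&(np.hypot(P[...,0]-B[0],P[...,1]-B[1])<.042)];print(' bowl cloud',len(k),k.mean(0),k.min(0),k.max(0))
E
```

```text
knob (array([0.46692984, 0.21272695]), np.float64(0.014093476135487025))
top ringcloud 312 [0.47097309 0.2142419  0.08786511] [0.47256188 0.21775813 0.08712775]
top ptr px 73 0.04506524389784446 0.15330133892925474 az 0.41294122206046263 0.4049090688427853 bbox 234 300 196 295
 line dir 0.48408882612872994 through [0.56730518 0.25518128]
 bowlpx [261 192] hsv [ 16  59 155]
 row [(np.int64(26), np.int64(89), np.int64(163)), (np.int64(24), np.int64(91), np.int64(166)), (np.int64(25), np.int64(94), np.int64(163)), (np.int64(26), np.int64(93), np.int64(165)), (np.int64(24), np.int64(82), np.int64(152)), (np.int64(17), np.int64(59), np.int64(90)), (np.int64(18), np.int64(55), np.int64(93)), (np.int64(16), np.int64(55), np.int64(121)), (np.int64(16), np.int64(58), np.int64(128)), (np.int64(15), np.int64(55), np.int64(144)), (np.int64(16), np.int64(59), np.int64(155)), (np.int64(16), np.int64(56), np.int64(154)), (np.int64(15), np.int64(55), np.int64(154)), (np.int64(15), np.int64(56), np.int64(147)), (np.int64(16), np.int64(56), np.int64(132)), (np.int64(16), np.int64(53), np.int64(111)), 
[... 1030 characters left out ...]
nt64(18), np.int64(36), np.int64(127)), (np.int64(17), np.int64(42), np.int64(129)), (np.int64(16), np.int64(42), np.int64(134)), (np.int64(21), np.int64(42), np.int64(127)), (np.int64(19), np.int64(38), np.int64(127)), (np.int64(15), np.int64(40), np.int64(127)), (np.int64(19), np.int64(43), np.int64(131)), (np.int64(17), np.int64(42), np.int64(127)), (np.int64(16), np.int64(45), np.int64(146)), (np.int64(20), np.int64(79), np.int64(225)), (np.int64(24), np.int64(84), np.int64(244)), (np.int64(23), np.int64(85), np.int64(244)), (np.int64(23), np.int64(84), np.int64(245))]
 bowl cloud 217 [0.62284226 0.20645056 0.04800343] [0.58788725 0.17116455 0.04201952] [0.65702437 0.23968476 0.05383509]
```

```bash
cat >> m.py <<'E'
def big(m):
    n,l,s,c=cv2.connectedComponentsWithStats(m.astype(np.uint8),connectivity=8);return l==1+np.argmax(s[1:,4])
def robust(p,it=4):
    for _ in range(it):
        c,r=fitc(p);e=np.abs(np.hypot(*(p-c).T)-r);p=p[e<max(.002,2*e.std())]
    return c,r,len(p)
def ptr(d,O):
    m,_,_,_=pointer(d,O);m=big(m);v,u=np.nonzero(m);w=cast(d,np.c_[u,v],.061)[:,:2]
    c=w.mean(0);_,E=np.linalg.eigh(np.cov(w.T));t=E[:,1]*np.sign(E[0,1])
    return m.sum(),c,np.arctan2(t[1],t[0]),np.arctan2(*(c-O)[::-1]),((w-c)@t).max()+np.hypot(*(c-O))
def bowl(d,B):
    h=hsv(d);m=(h[...,0]<22)&(h[...,1]<78)&near(d,B,.045,.054)
    e,mm=blob(d,m,.054);return robust(e),e
E
python3 - <<'E'
from m import *
G=np.array([.472,.2145]);B=np.array([.622,.207])
for n in('top','scene'):
    d=img(n);h=hsv(d);S,V=h[...,1],h[...,2]
    T=np.array(d['world_to_cam']);print(n,'cam',-T[:3,:3].T@T[:3,3])
    uv=proj(d,[*G,.088]).round().astype(int);print([(S[uv[1],x],V[uv[1],x]) for x in range(uv[0]-18,uv[0]+20,2)])
    e,m=blob(d,(S<45)&(V>110)&near(d,G,.036,.088),.088);print('ring',robust(e),(e.max(0)+e.min(0))/2)
    print('ptr',ptr(d,G)); print('bowl',bowl(d,B)[0])
E
```

```text
top cam [0.39424514 0.05351155 1.10552715]
[(np.int64(74), np.int64(158)), (np.int64(30), np.int64(95)), (np.int64(4), np.int64(136)), (np.int64(5), np.int64(140)), (np.int64(20), np.int64(75)), (np.int64(33), np.int64(69)), (np.int64(30), np.int64(69)), (np.int64(25), np.int64(71)), (np.int64(21), np.int64(74)), (np.int64(24), np.int64(65)), (np.int64(31), np.int64(33)), (np.int64(10), np.int64(105)), (np.int64(6), np.int64(159)), (np.int64(6), np.int64(162)), (np.int64(4), np.int64(126)), (np.int64(14), np.int64(89)), (np.int64(18), np.int64(116)), (np.int64(13), np.int64(61)), (np.int64(23), np.int64(67))]
ring (array([0.47108407, 0.21657343]), np.float64(0.029341680025684744), 68) [0.47107825 0.21641491]
ptr (np.int64(72), array([0.57068262, 0.25738364]), np.float64(0.36832420573921965), np.float64(0.4099411244912175), np.float64(0.15233239467060616))
bowl (array([0.61888137, 0.20060697]), np.float64(0.03195042359310649), 69)
scene cam [-0.07346066  0.72724312  0.51250568]
[(np.int64(85), np.int64(244)), (np.int64(66), np.int64(238)), (np.int64(2), np.int64(231)), (np.int64(9), np.int64(234)), (np.int64(16), np.int64(209)), (np.int64(22), np.int64(93)), (np.int64(34), np.int64(53)), (np.int64(38), np.int64(54)), (np.int64(28), np.int64(55)), (np.int64(38), np.int64(53)), (np.int64(39), np.int64(52)), (np.int64(22), np.int64(70)), (np.int64(17), np.int64(195)), (np.int64(10), np.int64(238)), (np.int64(4), np.int64(234)), (np.int64(49), np.int64(239)), (np.int64(73), np.int64(245)), (np.int64(72), np.int64(246)), (np.int64(69), np.int64(245))]
ring (array([0.46492484, 0.22228217]), np.float64(0.029043596027887336), 38) [0.46382124 0.22162961]
ptr (np.int64(15), array([0.57284467, 0.26577231]), np.float64(0.3549748069070467), np.float64(0.4703676740396669), np.float64(0.12346931435609274))
bowl (array([0.60925356, 0.21087184]), np.float64(0.03458561460914417), 44)
```

Emit:
apply_moves(
  rows=[
    [44, -40, 0, 0, 0, 0, 85],
    [44, -40, 0, 0, 0, 0, 85],
    [44, -40, 0, 0, 0, 0, 85],
    [44, -40, 0, 0, 0, 0, 85],
    [44, -40, 0, 0, 0, 0, 85],
    [44, -40, 0, 0, 0, 0, 85],
    [44, -40, 0, 0, 0, 0, 85],
    [44, -40, 0, 0, 0, 0, 85],
  ],
  force=40,
)

```text
time: 1.4
ee_pos: [0.4866, -0.2261, 0.2567]
orientation: [0.0, 0.978, 0.207, 0.0]
force: [0.5, 0.5, -1.3]
opening: 0.994
finger_force: 0.0
```

```bash
cat > st.py <<'E'
from station import ctrl
import numpy as np,sys
from scipy.spatial.transform import Rotation as R
s=ctrl.observe();q=s['orientation'];M=R.from_quat([*q[1:],q[0]]).as_matrix()
print(s['time'],'p',s['ee_pos'].round(4),'q',s['joint_positions'].round(2),'yaz',np.degrees(np.arctan2(M[1,1],M[0,1])).round(1),'z',M[:,2].round(3),'F',s['force'].round(2),'op',round(s['opening'],3),'ff',s['finger_force'])
if len(sys.argv)>1:
    t=np.array([float(x) for x in sys.argv[1:4]]);print('tool mm',(M.T@(t-s['ee_pos'])*1000).round(1))
E
python3 st.py .4711 .2166 .20
```

```text
1.4 p [ 0.4866 -0.2261  0.2567] q [ 0.36  0.35 -0.01  2.03  0.01  0.75 -0.81] yaz -66.1 z [ 0.001 -0.    -1.   ] F [ 0.53  0.47 -1.26] op 0.994 ff 0.0
tool mm [ 164.9 -411.2   56.5]
```

Emit:
apply_moves(
  rows=[
    [20.6, -51.4, 0, 0, 0, 0, 85],
    [20.6, -51.4, 0, 0, 0, 0, 85],
    [20.6, -51.4, 0, 0, 0, 0, 85],
    [20.6, -51.4, 0, 0, 0, 0, 85],
    [20.6, -51.4, 0, 0, 0, 0, 85],
    [20.6, -51.4, 0, 0, 0, 0, 85],
    [20.6, -51.4, 0, 0, 0, 0, 85],
    [20.6, -51.4, 0, 0, 0, 0, 85],
  ],
)

```text
time: 2.4
ee_pos: [0.4701, 0.2167, 0.2567]
orientation: [-0.0, 0.978, 0.207, 0.001]
force: [1.0, -0.4, -0.2]
opening: 0.996
finger_force: 0.0
```

Emit:
apply_moves(
  rows=[
    [0, 0, 15, 0, 0, -10, 85],
    [0, 0, 15, 0, 0, -10, 85],
    [0, 0, 15, 0, 0, -10, 85],
    [0, 0, 0, 0, 0, 0, 85],
  ],
)

```text
time: 2.9
ee_pos: [0.4695, 0.2144, 0.2105]
orientation: [-0.0, 0.892, 0.452, -0.001]
force: [0.4, 0.1, -0.5]
opening: 0.993
finger_force: 0.0
```

```bash
python3 st.py .4711 .2166 .088
```

```text
2.9 p [0.4695 0.2144 0.2105] q [-0.32  0.41 -0.26  2.11  0.17  0.65 -1.32] yaz -36.2 z [-0.002 -0.001 -1.   ] F [ 0.41  0.09 -0.5 ] op 0.993 ff 0.0
tool mm [  2.9   0.2 122.5]
```

Emit:
apply_moves(
  rows=[
    [3, 0, 30, 0, 0, 0, 85],
    [0, 0, 30, 0, 0, 0, 85],
    [0, 0, 30, 0, 0, 0, 85],
    [0, 0, 20, 0, 0, 0, 85],
    [0, 0, 12, 0, 0, 0, 85],
    [0, 0, 0, 0, 0, 0, 85],
  ],
)

```text
time: 3.65
ee_pos: [0.4719, 0.2173, 0.0892]
orientation: [0.0, 0.892, 0.453, -0.0]
force: [-0.1, -0.1, 0.2]
opening: 0.995
finger_force: 0.0
```

```bash
python3 st.py .4711 .2166 .088
```

```text
3.65 p [0.4719 0.2173 0.0892] q [-0.39  0.61 -0.17  2.17  0.27  0.38 -1.41] yaz -36.2 z [-0. -0. -1.] F [-0.08 -0.14  0.22] op 0.995 ff 0.0
tool mm [-1.1 -0.2  1.2]
```

Emit:
apply_moves(
  rows=[
    [-0.5, 0, 0, 0, 0, 0, 50],
    [0, 0, 0, 0, 0, 0, 50],
    [0, 0, 0, 0, 0, 0, 50],
    [0, 0, 0, 0, 0, 0, 50],
  ],
  force=40,
)

```text
time: 4.15
ee_pos: [0.4716, 0.2174, 0.0906]
orientation: [-0.0, 0.892, 0.453, 0.001]
force: [-2.4, 0.6, 5.8]
opening: 0.685
finger_force: 42.0
```

```bash
python3 st.py .4711 .2166 .088
```

```text
4.15 p [0.4716 0.2174 0.0906] q [-0.39  0.6  -0.17  2.17  0.27  0.38 -1.41] yaz -36.1 z [ 0.001  0.001 -1.   ] F [-2.38  0.57  5.76] op 0.685 ff 42.04315960407257
tool mm [-1.   0.1  2.6]
```

Emit:
apply_moves(
  rows=[
    [0, 0, -2, 0, 0, 0, 50],
    [0, 0, 0, 0, 0, 8, 50],
    [0, 0, 0, 0, 0, 8, 50],
  ],
)

```text
time: 4.53
ee_pos: [0.4712, 0.2178, 0.0908]
orientation: [-0.001, 0.946, 0.323, 0.0]
force: [0.8, 3.8, -10.5]
opening: 0.681
finger_force: 49.7
```

```bash
python3 st.py .4711 .2166 .09;  python3 - <<'E'
from m import *
G=np.array([.4711,.2166]);B=np.array([.622,.207])
d=img('top');print(ptr(d,G),bowl(d,B)[0])
o=cv2.resize(d['pixels'][165:285,195:315],None,fx=5,fy=5,interpolation=cv2.INTER_CUBIC);save(o,'pics/grip.png')
E
```

```text
4.525 p [0.4712 0.2178 0.0908] q [-0.44  0.6  -0.11  2.18  0.16  0.37 -1.59] yaz -52.3 z [-0.     0.001 -1.   ] F [  0.81   3.78 -10.48] op 0.681 ff 49.70043361186981
tool mm [-0.8  0.9  0.8]
(np.int64(53), array([0.58719548, 0.25871879]), np.float64(0.3075361173088989), np.float64(0.34802720057276576), np.float64(0.1529201357438636)) (array([0.6187677 , 0.20067926]), np.float64(0.03199793501667091), 69)
```

View pics/grip.png

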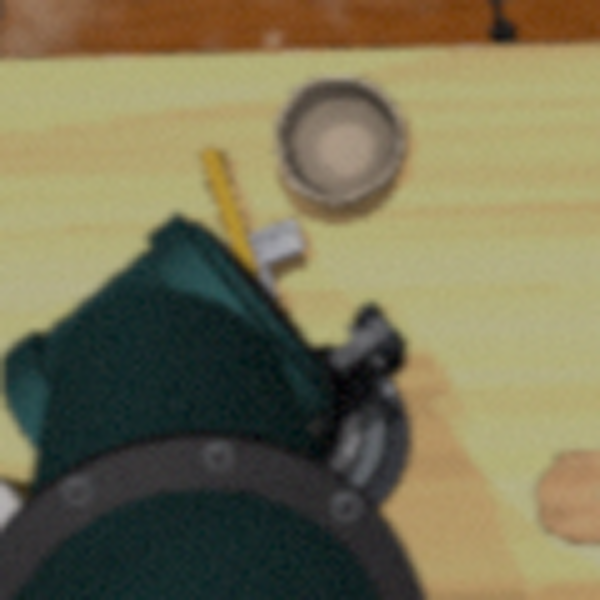

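The pointer (tip near crop (212,155)) swings with the ring as geared, and the bowl (340,143) hasn't moved. I'll continue turning.

Emit:
apply_moves(
  rows=[
    [0, 0, 0, 0, 0, 8, 50],
    [0, 0, 0, 0, 0, 8, 50],
    [0, 0, 0, 0, 0, 8, 50],
    [0, 0, 0, 0, 0, 8, 50],
    [0, 0, 0, 0, 0, 0, 50],
  ],
)

```text
time: 5.2
ee_pos: [0.4708, 0.2188, 0.0908]
orientation: [-0.001, 0.999, 0.053, -0.0]
force: [0.2, 5.7, -12.5]
opening: 0.681
finger_force: 49.7
```

```bash
cat > gap.py <<'E'
from m import *
G=np.array([.4711,.2166]);B=np.array([.619,.2010])
def gap(d):
    n,c,ld,ca,L=ptr(d,G)
    m,_,_,_=pointer(d,G);m=big(m);v,u=np.nonzero(m);w=cast(d,np.c_[u,v],.061)[:,:2];w=w[np.hypot(*(w-G).T)>.115]
    a=np.arctan2(*(w-G).T[::-1]);az=a.mean()
    t=G+.15*np.array([np.cos(az),np.sin(az)]);(bc,br,k),e=bowl(d,B)
    print('n',n,'ld %.4f ca %.4f az %.4f L %.4f'%(ld,ca,az,L),'tip',t.round(4),'bowl',bc.round(4),br.round(4),k,'dist',np.hypot(*(t-bc)).round(4))
if __name__=='__main__':
    for _ in range(3): gap(img('top'))
E
python3 st.py .4711 .2166 .09; python3 gap.py
```

```text
5.2 p [0.4708 0.2188 0.0908] q [-0.54  0.6   0.03  2.18 -0.05  0.36 -1.94] yaz -83.9 z [-0.001  0.002 -1.   ] F [  0.16   5.71 -12.46] op 0.681 ff 49.66704726219177
tool mm [0.1 2.2 0.8]
n 63 ld 0.2297 ca 0.2658 az 0.2609 L 0.1520 tip [0.616  0.2553] bowl [0.619  0.2012] 0.0322 69 dist 0.0542
n 61 ld 0.2315 ca 0.2654 az 0.2614 L 0.1520 tip [0.616  0.2554] bowl [0.6189 0.2011] 0.0321 69 dist 0.0543
n 58 ld 0.2273 ca 0.2653 az 0.2609 L 0.1520 tip [0.616  0.2553] bowl [0.6188 0.2006] 0.032 71 dist 0.0547
```

Emit:
apply_moves(
  rows=[
    [0, -1.5, 0, 0, 0, 6, 50],
    [0, 0, 0, 0, 0, 6, 50],
    [0, 0, 0, 0, 0, 0, 50],
  ],
)

```text
time: 5.72
ee_pos: [0.4708, 0.2193, 0.0909]
orientation: [-0.0, 0.999, -0.051, -0.0]
force: [-0.0, 4.2, -13.6]
opening: 0.687
finger_force: 49.6
```

```bash
python3 st.py .4711 .2166 .09; python3 gap.py
python3 - <<'E'
from h import *
a=img('top')['pixels'][172:222,225:292];b=img('scene')['pixels'][200:250,238:305]
save(np.vstack([cv2.resize(x,None,fx=6,fy=6,interpolation=cv2.INTER_CUBIC) for x in(a,b)]),'pics/c2.png')
E
```

```text
5.725 p [0.4708 0.2193 0.0909] q [-0.58  0.6   0.08  2.18 -0.13  0.36 -2.07] yaz -95.9 z [-0.001  0.001 -1.   ] F [ -0.02   4.16 -13.64] op 0.687 ff 49.58232522010803
tool mm [0.6 2.6 0.9]
n 65 ld 0.1912 ca 0.2354 az 0.2278 L 0.1506 tip [0.6172 0.2505] bowl [0.6187 0.2007] 0.032 69 dist 0.0498
n 64 ld 0.1914 ca 0.2353 az 0.2286 L 0.1506 tip [0.6172 0.2506] bowl [0.6188 0.2009] 0.0321 71 dist 0.0497
n 64 ld 0.1863 ca 0.2336 az 0.2258 L 0.1506 tip [0.6173 0.2502] bowl [0.619  0.2006] 0.0322 71 dist 0.0496
```

View pics/c2.png

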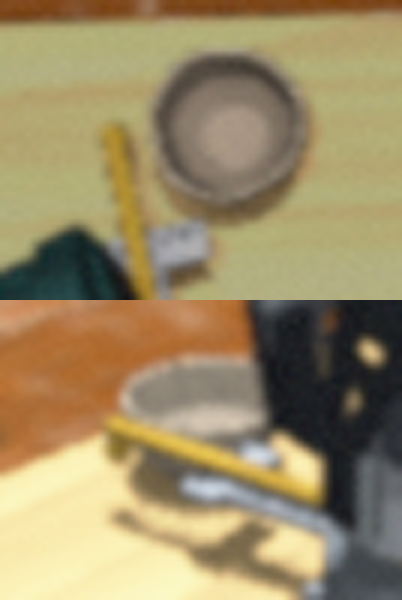

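Top crop: pointer tip near (117,135), bowl rim from x≈152 to x≈307, so its centre is near (230,127). The scene crop shows the ball hanging at (118,445), still clear of the bowl. I'll cross-check the numbers by projecting my estimates back.

Run:
```python
from m import *
G=np.array([.4711,.2166]);B=np.array([.619,.2010])
d=img('top')
f=lambda p:((proj(d,p)-[225,172])*6+2.5).round(1)
print('bowl',f([.6188,.2008,.054]),'tip',f([.6172,.2505,.061]),'L',f([.6188,.2348,.054]),'R',f([.6188,.1668,.054]),'T',f([.6528,.2008,.054]),'Bt',f([.5848,.2008,.054]))
h=hsv(d);
for v in(191,192,193,194):print(v,'S',h[v,240:282,1].tolist(),'\n V',h[v,240:282,2].tolist())
b,e=bowl(d,B);print(e.min(0),e.max(0))
m=big(pointer(d,G)[0])
for v in range(190,215,3):print(v,np.nonzero(m[v])[0])
inv=lambda c,z:cast(d,(np.array(c)-2.5)/6+[225,172],z)[0]
print(inv((117,135),.061),inv((152,127),.054),inv((307,127),.054),inv((230,52),.054),inv((230,202),.054))
```

```text
bowl [232.5 131.9] tip [112.7 135.6] L [152.7 134.2] R [312.4 129.6] T [232.3  54.1] Bt [232.7 210.6]
191 S [90, 90, 89, 91, 90, 91, 86, 89, 88, 77, 68, 61, 57, 55, 52, 58, 58, 57, 56, 55, 55, 57, 59, 57, 53, 55, 57, 55, 57, 54, 52, 56, 56, 58, 56, 75, 92, 98, 92, 93, 91, 94] 
 V [178, 179, 174, 173, 173, 176, 177, 177, 180, 165, 132, 96, 85, 98, 118, 132, 136, 138, 141, 149, 158, 166, 170, 169, 169, 166, 162, 158, 148, 136, 128, 122, 114, 102, 110, 129, 150, 169, 177, 179, 180, 180]
192 S [93, 96, 103, 112, 111, 98, 96, 92, 91, 82, 73, 61, 57, 61, 57, 55, 57, 54, 53, 58, 53, 57, 55, 56, 54, 56, 57, 54, 56, 55, 55, 56, 55, 55, 52, 69, 98, 99, 100, 93, 91, 94] 
 V [179, 176, 168, 161, 158, 164, 172, 178, 176, 168, 137, 100, 89, 104, 120, 134, 139, 142, 148, 158, 164, 170, 171, 169, 165, 168, 165, 162, 159, 145, 129, 124, 115, 106, 112, 125, 146, 170, 176, 179, 180, 179]
193 S [96, 114, 141, 163, 159, 130, 107, 99, 92, 82, 72, 59, 56, 54, 60, 55, 58, 57, 53, 56, 56, 55, 55, 57, 55, 56, 55, 56, 57, 52, 56, 53, 58, 52, 46, 64, 99, 107, 99, 95, 95, 94] 
 V [178, 174, 174, 171, 159, 153, 1
[... 213 characters left out ...]
 126, 104, 96, 84, 70, 60, 62, 56, 56, 58, 51, 55, 58, 58, 53, 56, 60, 55, 56, 55, 57, 55, 54, 55, 55, 58, 57, 53, 48, 63, 99, 106, 98, 89, 89, 88] 
 V [179, 172, 173, 175, 169, 153, 152, 172, 176, 166, 149, 123, 98, 104, 119, 131, 135, 143, 154, 164, 167, 170, 171, 171, 170, 171, 165, 166, 157, 149, 130, 123, 112, 105, 123, 134, 152, 173, 179, 180, 180, 180]
[0.58646047 0.16839803] [0.65167259 0.23234808]
190 []
193 []
196 [243 244 245]
199 [244 245]
202 [244 245 246]
205 [245 246]
208 [246 247]
211 [247]
214 [247 248]
[0.61739046 0.24868321 0.061     ] [0.62192638 0.235093   0.054     ] [0.61999234 0.16909117 0.054     ] [0.65373283 0.20180412 0.054     ] [0.58854553 0.20192168 0.054     ]
```

Emit:
apply_moves(
  rows=[
    [0, 0, 0, 0, 0, 0, 85],
    [0, 0, 0, 0, 0, 0, 85],
    [0, 0, 0, 0, 0, 0, 85],
    [0, 0, -14, 0, 0, 0, 85],
    [0, 0, -20, 0, 0, 0, 85],
    [0, 0, 0, 0, 0, -10, 85],
    [0, 0, 0, 0, 0, -10, 85],
    [0, 0, 0, 0, 0, -10, 85],
  ],
)

```text
time: 7.02
ee_pos: [0.4718, 0.2183, 0.1265]
orientation: [0.0, 0.978, 0.21, 0.001]
force: [0.1, -0.3, -0.7]
opening: 0.991
finger_force: 0.0
```

Emit:
apply_moves(
  rows=[
    [0, 0, 0, 0, 0, -10, 85],
    [0, 0, 0, 0, 0, -10, 85],
    [0, 0, 0, 0, 0, -10, 85],
    [0, 0, 0, 0, 0, -10, 85],
    [0, 0, 0, 0, 0, -10, 85],
    [0, 0, 0, 0, 0, -10, 85],
    [0, 0, 0, 0, 0, 0, 85],
  ],
)

```text
time: 7.9
ee_pos: [0.4718, 0.218, 0.1261]
orientation: [0.0, 0.745, 0.667, 0.0]
force: [-0.3, 0.6, 0.3]
opening: 0.993
finger_force: 0.0
```

```bash
cat >> gap.py <<'E'
def gap2(d):  # row-wise sub-pixel: bowl edges and pointer tip column at tip rows
    h=hsv(d);S=h[...,1].astype(float);t=[]
    for v in range(194,199):
        s=S[v,234:252]-105;s[s<0]=0
        if s.max()>40:
            k=np.argmax(s);w=np.arange(18);g=abs(w-k)<=3;t.append((234+(w*s*g).sum()/(s*g).sum(),v))
    L=[];
    for v in range(189,197):
        r=S[v,240:290];i=18
        while r[i]<75:i-=1
        j=25
        while r[j]<75:j+=1
        l=240+i+(r[i]-75)/(r[i]-r[i+1]);q=240+j-(r[j]-75)/(r[j]-r[j-1]);L.append((l,q,v))
    L=np.array(L);c=np.c_[(L[:,0]+L[:,1])/2,L[:,2]]
    t=cast(d,t,.061);c=cast(d,c,.054);l=cast(d,L[:,[0,2]],.054);q=cast(d,L[:,[1,2]],.054)
    return t[:,:2].mean(0),c[:,1].mean(),l[:,1].max(),q[:,1].min()
E
sed -i '/^if __name__/,/^    for/d' gap.py
echo "if __name__=='__main__':
    for _ in range(3):
        d=img('top');gap(d);print([np.round(x,4) for x in gap2(d)])" >> gap.py
python3 st.py .4715 .219 .118; python3 gap.py
```

```text
7.9 p [0.4718 0.218  0.1261] q [-0.27  0.56 -0.33  2.15  0.38  0.49 -1.  ] yaz -6.3 z [ 0.001 -0.    -1.   ] F [-0.34  0.59  0.26] op 0.993 ff 0.0
tool mm [ 1.  -0.4  8.1]
n 39 ld 0.1962 ca 0.2282 az 0.2265 L 0.1506 tip [0.6173 0.2503] bowl [0.6192 0.2007] 0.0323 68 dist 0.0496
[array([0.6124, 0.2489]), np.float64(0.2033), np.float64(0.2363), np.float64(0.17)]
n 43 ld 0.2031 ca 0.2296 az 0.2286 L 0.1506 tip [0.6172 0.2506] bowl [0.6188 0.2006] 0.032 72 dist 0.05
[array([0.6124, 0.2488]), np.float64(0.2034), np.float64(0.237), np.float64(0.17)]
n 43 ld 0.1936 ca 0.2303 az 0.2286 L 0.1506 tip [0.6172 0.2506] bowl [0.6188 0.2006] 0.0319 66 dist 0.05
[array([0.6124, 0.2489]), np.float64(0.2034), np.float64(0.2375), np.float64(0.1701)]
```

Run:
```python
from m import *
G=np.array([.4711,.2166])
d=img('top');P=cloud(d)
for v in range(194,212,2):
    u=int(round(243.6+(v-194)*.2));print(v,u,P[v,u-1:u+3].round(4)[:,2].tolist(),end=' ')
b=img('scene');save(cv2.resize(b['pixels'][203:243,245:305],None,fx=12,fy=12,interpolation=cv2.INTER_CUBIC),'pics/s3.png')
f=lambda p:((proj(b,p)-[245,203])*12+5.5).round(0)
for c in((.620,.2025),(.620,.2045)):
    print('\nrim',c,[f([c[0]+.034*np.cos(t),c[1]+.034*np.sin(t),.054]).tolist() for t in np.arange(8)*np.pi/4])
print('ball',f([.6172,.2497,.047]),f([.6172,.2507,.047]))
```

```text
194 244 [0.0627, 0.0603, 0.0567, 0.0475] 196 244 [0.0605, 0.0598, 0.0584, 0.0483] 198 244 [0.0646, 0.0603, 0.0634, 0.0611] 200 245 [0.0603, 0.0609, 0.0603, 0.0139] 202 245 [0.0636, 0.0581, 0.0593, 0.0592] 204 246 [0.0606, 0.0612, 0.0613, 0.0178] 206 246 [0.059, 0.0579, 0.0591, 0.0571] 208 246 [0.0604, 0.0635, 0.0594, 0.0585] 210 247 [0.0579, 0.0604, 0.0621, 0.0582] 
rim (0.62, 0.2025) [[241.0, 92.0], [177.0, 144.0], [209.0, 200.0], [321.0, 225.0], [445.0, 203.0], [504.0, 148.0], [466.0, 94.0], [359.0, 72.0]]

rim (0.62, 0.2045) [[233.0, 95.0], [169.0, 148.0], [201.0, 204.0], [313.0, 229.0], [437.0, 206.0], [496.0, 151.0], [459.0, 97.0], [351.0, 75.0]]
ball [166. 257.] [162. 259.]
```

View pics/s3.png

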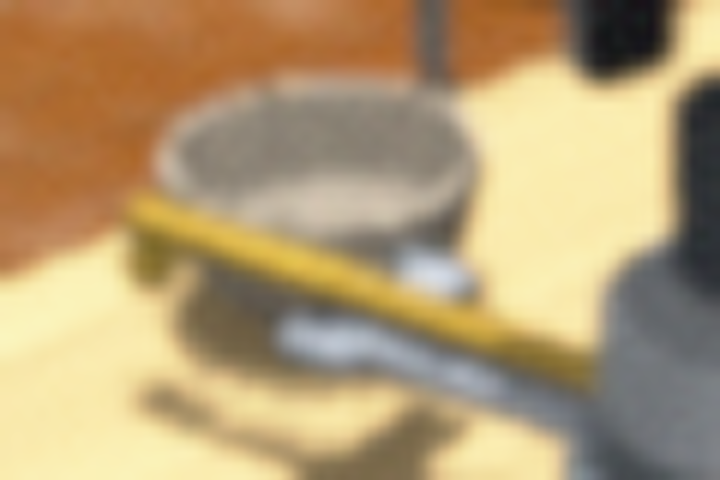

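Scene crop: ball at about (150,262), rim spanning x≈155–478. The two views agree to within calibration on a gap of about 8 mm. Next I'll grip the small knob.

Emit:
apply_moves(
  rows=[
    [1, 0, 5, 0, 0, 0, 85],
    [0, 0, 0, 0, 0, 0, 20],
    [0, 0, 0, 0, 0, 0, 20],
    [0, 0, 0, 0, 0, 0, 20],
    [0, 0, 0, 0, 0, 0, 20],
    [0, 0, 0, 0, 0, 0, 20],
  ],
  force=30,
)

```text
time: 8.9
ee_pos: [0.4726, 0.2194, 0.1207]
orientation: [0.0, 0.744, 0.668, 0.001]
force: [3.5, -0.6, 1.8]
opening: 0.373
finger_force: 30.7
```

```bash
python3 st.py .4715 .219 .121; python3 gap.py
```

```text
8.9 p [0.4726 0.2194 0.1207] q [-0.28  0.57 -0.32  2.15  0.38  0.47 -1.01] yaz -6.2 z [ 0.002  0.001 -1.   ] F [ 3.48 -0.65  1.82] op 0.373 ff 30.745055079460144
tool mm [-0.5 -1.1 -0.3]
n 46 ld 0.1962 ca 0.2290 az 0.2271 L 0.1506 tip [0.6172 0.2504] bowl [0.6188 0.201 ] 0.0322 68 dist 0.0494
[array([0.6124, 0.2488]), np.float64(0.2033), np.float64(0.2366), np.float64(0.17)]
n 45 ld 0.2028 ca 0.2297 az 0.2279 L 0.1506 tip [0.6172 0.2505] bowl [0.6188 0.2007] 0.0321 72 dist 0.0498
[array([0.6124, 0.2489]), np.float64(0.2033), np.float64(0.2365), np.float64(0.1702)]
n 45 ld 0.2001 ca 0.2306 az 0.2284 L 0.1506 tip [0.6172 0.2506] bowl [0.619  0.2006] 0.0322 72 dist 0.05
[array([0.6124, 0.2489]), np.float64(0.2033), np.float64(0.2368), np.float64(0.1702)]
```

Emit:
apply_moves(
  rows=[
    [0, 0, 0, 0, 0, 8, 20],
    [0, 0, 0, 0, 0, 8, 20],
    [0, 0, 0, 0, 0, 8, 20],
    [0, 0, 0, 0, 0, 8, 20],
    [0, 0, 0, 0, 0, 8, 20],
    [0, 0, 0, 0, 0, 0, 20],
  ],
)

```text
time: 9.8
ee_pos: [0.4727, 0.2194, 0.1207]
orientation: [0.0, 0.927, 0.374, 0.001]
force: [4.5, -3.0, 3.6]
opening: 0.367
finger_force: 30.9
```

```bash
python3 st.py .4725 .219 .121; python3 gap.py;python3 - <<'E'
from h import *
a=img('top')['pixels'][172:222,225:292];b=img('scene')['pixels'][203:243,245:305]
save(np.vstack([cv2.resize(x,(536,400*y//400),interpolation=cv2.INTER_CUBIC) for x,y in((a,300),(b,300))]) ,'pics/c4.png')
E
```

```text
9.8 p [0.4727 0.2194 0.1207] q [-0.42  0.55 -0.13  2.16  0.17  0.44 -1.49] yaz -46.1 z [ 0.002  0.    -1.   ] F [ 4.48 -3.02  3.61] op 0.367 ff 30.884588956832886
tool mm [-0.4  0.2 -0.3]
n 62 ld 0.1759 ca 0.2071 az 0.2010 L 0.1520 tip [0.6181 0.2465] bowl [0.6189 0.2008] 0.032 70 dist 0.0458
[array([0.6123, 0.2448]), np.float64(0.2032), np.float64(0.2369), np.float64(0.1701)]
n 65 ld 0.1780 ca 0.2067 az 0.2017 L 0.1520 tip [0.6181 0.2467] bowl [0.6187 0.201 ] 0.0321 69 dist 0.0456
[array([0.6123, 0.2449]), np.float64(0.203), np.float64(0.2362), np.float64(0.1701)]
n 63 ld 0.1784 ca 0.2065 az 0.2011 L 0.1520 tip [0.6181 0.2466] bowl [0.6189 0.201 ] 0.0321 70 dist 0.0456
[array([0.6123, 0.2448]), np.float64(0.2032), np.float64(0.2367), np.float64(0.1702)]
```

View pics/c4.png

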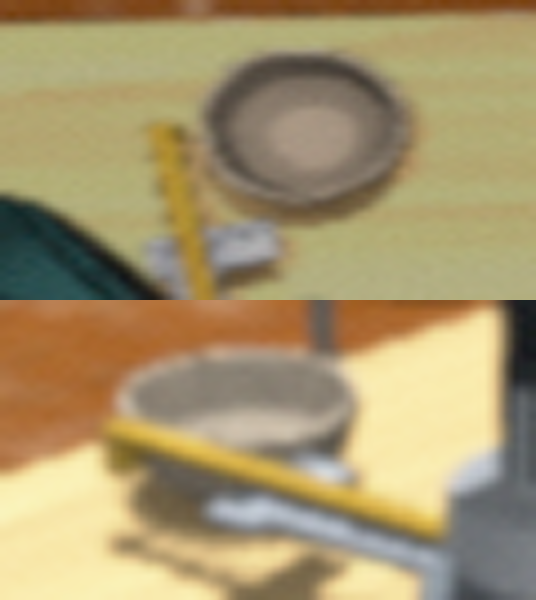

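Top crop: pointer tip at (168,135), left rim at x≈205, still clear. The fine knob gives 4.1 mm for 40°, as geared, and the bowl is unmoved. From here I'll creep in, watching the far rim edge for bowl movement.

Emit:
apply_moves(
  rows=[
    [0, 0, 0, 0, 0, 6, 20],
    [0, 0, 0, 0, 0, 6, 20],
    [0, 0, 0, 0, 0, 0, 20],
  ],
)

```text
time: 10.42
ee_pos: [0.4727, 0.2193, 0.1206]
orientation: [0.0, 0.961, 0.275, 0.001]
force: [4.2, -2.1, 4.0]
opening: 0.363
finger_force: 31.0
```

```bash
cat > w.py <<'E'
from m import *
G=np.array([.4711,.2166])
o=[]
for _ in range(4):
    d=img('top');S=hsv(d)[...,1].astype(float);R=[];T=[]
    for v in range(186,200):
        r=S[v];j=266
        while r[j]<78:j+=1
        R.append(j-(r[j]-78)/(r[j]-r[j-1]))
    # lower/upper rim edges (columns)
    U=[]
    for u in range(258,268):
        c=S[:,u];j=188
        while c[j]<78:j-=1
        U.append(j+(c[j]-78)/(c[j]-c[j+1]))
    m=big(pointer(d,G)[0]);v,u=np.nonzero(m);w=cast(d,np.c_[u,v],.061)[:,:2];w=w[np.hypot(*(w-G).T)>.115]
    p=np.polyfit(w[:,0],w[:,1],1) if len(w)>5 else [0,0]
    o.append([np.mean(R)*2.53,np.mean(U)*2.53,np.arctan2(*(w-G).T[::-1]).mean()*150])
o=np.array(o);print('R mm %.2f U mm %.2f tip arc mm %.2f'%tuple(o.mean(0)),'sd',o.std(0).round(2))
E
python3 w.py; python3 st.py|cut -c1-200
```

```text
R mm 695.26 U mm 452.55 tip arc mm 28.91 sd [0.03 0.05 0.04]
10.625 p [0.4727 0.2194 0.1206] q [-0.46  0.55 -0.08  2.16  0.1   0.43 -1.63] yaz -58.0 z [ 0.002  0.001 -1.   ] F [ 3.8  -1.8   3.28] op 0.364 ff 30.95784366130829
```

Emit:
apply_moves(
  rows=[
    [0, 0, 0, 0, 0, 6, 20],
    [0, 0, 0, 0, 0, 0, 20],
  ],
)

```text
time: 10.88
ee_pos: [0.4727, 0.2193, 0.1206]
orientation: [-0.0, 0.974, 0.224, 0.001]
force: [5.1, -2.4, 4.3]
opening: 0.363
finger_force: 31.0
```

```bash
python3 w.py
```

```text
R mm 695.29 U mm 452.44 tip arc mm 28.60 sd [0.05 0.06 0.07]
```

Emit:
apply_moves(
  rows=[
    [0, 0, 0, 0, 0, 5, 20],
    [0, 0, 0, 0, 0, 0, 20],
  ],
)

```text
time: 11.32
ee_pos: [0.4727, 0.2193, 0.1206]
orientation: [-0.0, 0.983, 0.182, 0.001]
force: [4.3, -2.7, 3.7]
opening: 0.363
finger_force: 31.0
```

```bash
python3 w.py
python3 - <<'E'
from h import *
a=img('top')['pixels'][172:222,225:292];b=img('scene')['pixels'][203:243,245:305]
save(np.vstack([cv2.resize(x,(536,300),interpolation=cv2.INTER_CUBIC) for x in(a,b)]) ,'pics/c5.png')
E
```

```text
R mm 695.33 U mm 452.57 tip arc mm 27.79 sd [0.03 0.1  0.13]
```

View pics/c5.png

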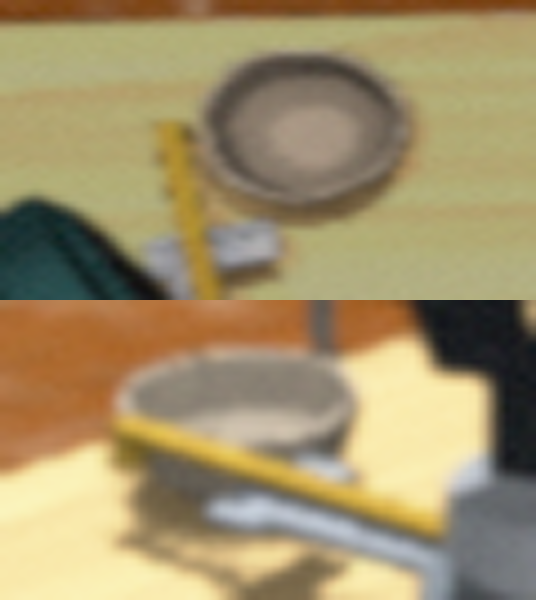

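Pointer tip at (176,135), left rim at x≈204, with a sliver of gap left (about 1 to 1.5 mm). The bowl is unmoved.

Emit:
apply_moves(
  rows=[
    [0, 0, 0, 0, 0, 5, 20],
    [0, 0, 0, 0, 0, 0, 20],
  ],
)

```text
time: 11.88
ee_pos: [0.4727, 0.2193, 0.1206]
orientation: [-0.0, 0.99, 0.139, 0.001]
force: [4.9, -2.8, 3.7]
opening: 0.368
finger_force: 31.0
```

```bash
python3 w.py
```

```text
R mm 695.31 U mm 452.60 tip arc mm 27.04 sd [0.09 0.19 0.18]
```

Emit:
apply_moves(
  rows=[
    [0, 0, 0, 0, 0, 4, 20],
    [0, 0, 0, 0, 0, 0, 20],
  ],
)

```text
time: 12.32
ee_pos: [0.4727, 0.2193, 0.1206]
orientation: [-0.0, 0.995, 0.104, 0.001]
force: [5.1, -2.3, 4.3]
opening: 0.364
finger_force: 31.0
```

```bash
python3 w.py
```

```text
R mm 695.31 U mm 452.64 tip arc mm 26.55 sd [0.06 0.06 0.13]
```

Emit:
apply_moves(
  rows=[
    [0, 0, 0, 0, 0, 4, 20],
    [0, 0, 0, 0, 0, 0, 20],
  ],
)

```text
time: 12.78
ee_pos: [0.4727, 0.2193, 0.1206]
orientation: [-0.0, 0.998, 0.069, 0.001]
force: [4.4, -2.2, 4.0]
opening: 0.365
finger_force: 31.0
```

```bash
python3 w.py
```

```text
R mm 695.28 U mm 452.62 tip arc mm 26.26 sd [0.02 0.12 0.21]
```

Emit:
apply_moves(
  rows=[
    [0, 0, 0, 0, 0, 4, 20],
    [0, 0, 0, 0, 0, 0, 20],
  ],
)

```text
time: 13.22
ee_pos: [0.4727, 0.2193, 0.1206]
orientation: [-0.0, 0.999, 0.034, 0.001]
force: [5.0, -2.3, 3.6]
opening: 0.368
finger_force: 31.0
```

```bash
python3 w.py; python3 gap.py | tail -1
```

```text
R mm 695.32 U mm 452.55 tip arc mm 25.81 sd [0.02 0.12 0.06]
[array([0.6122, 0.2412]), np.float64(0.2033), np.float64(0.2367), np.float64(0.1703)]
```

Emit:
apply_moves(
  rows=[
    [0, 0, 0, 0, 0, 4, 20],
    [0, 0, 0, 0, 0, 0, 20],
  ],
)

```text
time: 13.82
ee_pos: [0.4727, 0.2193, 0.1206]
orientation: [-0.0, 1.0, -0.001, 0.001]
force: [4.2, -2.3, 4.3]
opening: 0.366
finger_force: 31.0
```

```bash
python3 w.py; python3 gap.py | tail -1;  python3 - <<'E'
from h import *
a=img('top')['pixels'][172:222,225:292];b=img('scene')['pixels'][203:243,245:305]
save(np.vstack([cv2.resize(x,(536,300),interpolation=cv2.INTER_CUBIC) for x in(a,b)]) ,'pics/c6.png')
E
```

```text
R mm 695.32 U mm 452.54 tip arc mm 25.36 sd [0.02 0.14 0.08]
[array([0.6122, 0.2408]), np.float64(0.2033), np.float64(0.2375), np.float64(0.1702)]
```

View pics/c6.png

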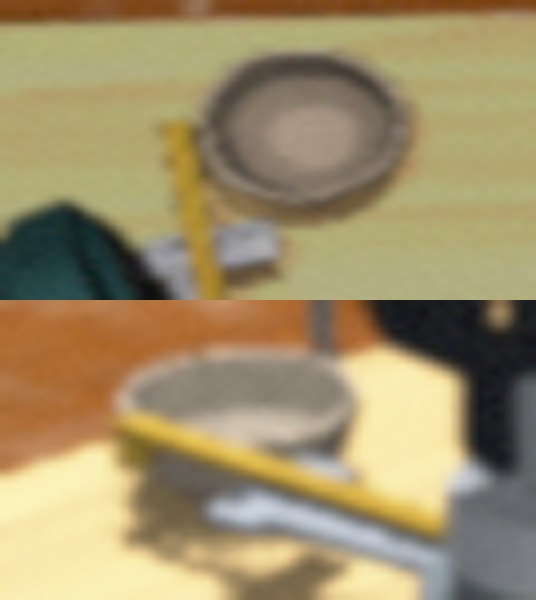

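Tip at (182,135), left rim at x≈204, about touching. I'll take a few more tiny steps, up to the first sign of contact.

Emit:
apply_moves(
  rows=[
    [0, 0, 0, 0, 0, 4, 20],
    [0, 0, 0, 0, 0, 0, 20],
  ],
)

```text
time: 14.52
ee_pos: [0.4727, 0.2193, 0.1206]
orientation: [-0.0, 0.999, -0.036, 0.001]
force: [4.0, -3.0, 3.8]
opening: 0.361
finger_force: 31.0
```

```bash
python3 w.py; python3 gap.py | tail -1
```

```text
R mm 695.29 U mm 452.57 tip arc mm 25.05 sd [0.03 0.08 0.08]
[array([0.6122, 0.2405]), np.float64(0.2031), np.float64(0.2367), np.float64(0.1701)]
```

Emit:
apply_moves(
  rows=[
    [0, 0, 0, 0, 0, 3, 20],
    [0, 0, 0, 0, 0, 0, 20],
  ],
)

```text
time: 15.12
ee_pos: [0.4727, 0.2192, 0.1206]
orientation: [-0.0, 0.998, -0.062, 0.001]
force: [5.2, -2.6, 4.7]
opening: 0.363
finger_force: 31.1
```

```bash
python3 w.py; python3 gap.py | tail -1
```

```text
R mm 695.29 U mm 452.62 tip arc mm 24.77 sd [0.03 0.07 0.08]
[array([0.6122, 0.2403]), np.float64(0.203), np.float64(0.2365), np.float64(0.1701)]
```

Emit:
apply_moves(
  rows=[
    [0, 0, 0, 0, 0, 4, 20],
    [0, 0, 0, 0, 0, 0, 20],
  ],
)

```text
time: 15.72
ee_pos: [0.4727, 0.2192, 0.1206]
orientation: [-0.0, 0.995, -0.097, 0.001]
force: [5.2, -2.0, 4.8]
opening: 0.366
finger_force: 31.1
```

```bash
python3 w.py; python3 gap.py | tail -1
```

```text
R mm 695.32 U mm 452.44 tip arc mm 24.60 sd [0.1  0.11 0.22]
[array([0.6122, 0.2401]), np.float64(0.203), np.float64(0.2366), np.float64(0.1702)]
```

Emit:
apply_moves(
  rows=[
    [0, 0, 0, 0, 0, 4, 20],
    [0, 0, 0, 0, 0, 0, 20],
  ],
)

```text
time: 16.32
ee_pos: [0.4727, 0.2193, 0.1206]
orientation: [-0.001, 0.991, -0.132, 0.001]
force: [4.2, -2.3, 4.7]
opening: 0.362
finger_force: 31.1
```

```bash
python3 w.py; python3 gap.py | tail -1; python3 st.py|cut -c1-150
```

```text
R mm 695.44 U mm 452.56 tip arc mm 24.31 sd [0.06 0.11 0.09]
[array([0.6122, 0.2398]), np.float64(0.2029), np.float64(0.2368), np.float64(0.1701)]
16.675 p [0.4727 0.2192 0.1206] q [-0.62  0.55  0.14  2.17 -0.18  0.43 -2.18] yaz -105.1 z [ 0.003  0.001 -1.   ] F [ 4.03 -2.84  4.57] op 0.36 ff 31.
```

Run:
```python
from h import *
a=img('top')['pixels'][172:222,225:292];b=img('scene')['pixels'][203:243,245:305]
save(np.vstack([cv2.resize(x,(536,300),interpolation=cv2.INTER_CUBIC) for x in(a,b)]) ,'pics/c7.png')
I={k:cv2.imread(f'pics/{k}.png',0).astype(np.float32) for k in('c4','c5','c6','c7')}
def sh(A,B,x0,x1,y0,y1):
    w=cv2.createHanningWindow((x1-x0,y1-y0),cv2.CV_32F);s,r=cv2.phaseCorrelate(A[y0:y1,x0:x1].copy(),B[y0:y1,x0:x1].copy(),w);return np.round(np.array(s)/8*2.5,2)
for k in('c5','c6','c7'):
    print(k,'plate top',sh(I['c4'],I[k],215,300,205,290),'bowl top',sh(I['c4'],I[k],230,450,40,220),'ptr tip',sh(I['c4'],I[k],140,205,115,160),
     'scene carrier',sh(I['c4'],I[k],190,320,480,545),'scene ptr',sh(I['c4'],I[k],100,170,410,480),'scene bowl',sh(I['c4'],I[k],180,380,340,420))
```

```text
c5 plate top [ 0.03 -0.07] bowl top [0.13 0.02] ptr tip [0.05 0.12] scene carrier [ 0.17 -0.02] scene ptr [-0.03 -0.04] scene bowl [0.03 2.31]
c6 plate top [-0.    0.06] bowl top [ 0.16 -0.  ] ptr tip [-0.07  0.17] scene carrier [0.13 0.01] scene ptr [-0.01  0.  ] scene bowl [0.01 0.  ]
c7 plate top [0.02 0.01] bowl top [ 0.19 -0.01] ptr tip [0.01 0.09] scene carrier [ 0.03 -0.09] scene ptr [ 0.02 -0.11] scene bowl [-0.03 -0.06]
```

View pics/c7.png

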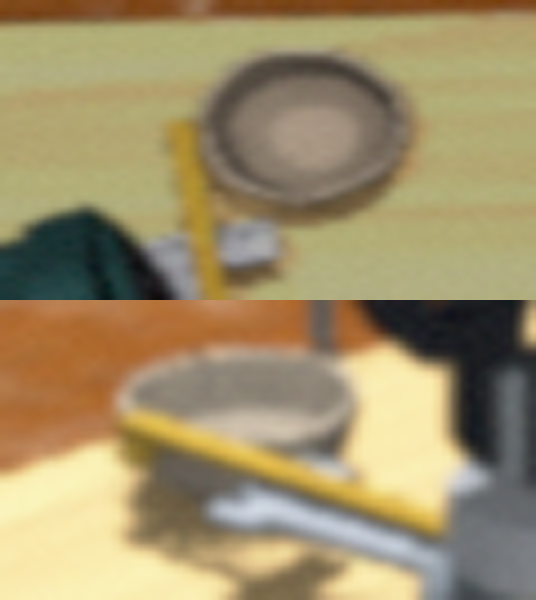

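Tip at (186,135), rim at x≈204; carrier and bowl are unmoved. I'll check the pointer's real travel using its left edge, which the bowl can't affect.

Run:
```python
import cv2,numpy as np
for k,deg in(('c4',40),('c5',63),('c6',84),('c7',99)):
    S=cv2.cvtColor(cv2.imread(f'pics/{k}.png'),cv2.COLOR_BGR2HSV)[:,:,1].astype(float)
    L=[];R=[];B=[]
    for y in range(150,200,3):
        r=S[y,130:230];p=np.argmax(r);i=p
        while r[i]>130:i-=1
        L.append(130+i+(130-r[i])/(r[i+1]-r[i]))
    for y in range(90,140,3):
        r=S[y,330:450];j=20
        while r[j]<75:j+=1
        B.append(330+j)
    print(k,deg,'left edge mm %.2f'%(np.mean(L)/8*2.53),'expected travel at r~.137 %.2f'%(np.radians(deg)*.04*137),'bowl R %.2f'%(np.mean(B)/8*2.53), 'top px L %.1f'%L[0])
```

```text
c4 40 left edge mm 49.80 expected travel at r~.137 3.83 bowl R 127.80 top px L 151.8
c5 63 left edge mm 51.85 expected travel at r~.137 6.03 bowl R 127.84 top px L 158.3
c6 84 left edge mm 53.99 expected travel at r~.137 8.03 bowl R 127.88 top px L 165.0
c7 99 left edge mm 55.45 expected travel at r~.137 9.47 bowl R 127.84 top px L 170.2
```

The pointer moves exactly as geared, so the slowdown came from the mask mixing with the rim. I'll keep creeping to contact.

Emit:
apply_moves(
  rows=[
    [0, 0, 0, 0, 0, 4, 20],
    [0, 0, 0, 0, 0, 0, 20],
  ],
)

```text
time: 17.02
ee_pos: [0.4727, 0.2193, 0.1206]
orientation: [-0.001, 0.986, -0.166, 0.001]
force: [5.1, -2.0, 5.4]
opening: 0.367
finger_force: 31.1
```

```bash
cat > w2.py <<'E'
from h import *
from m import hsv
o=[]
try: ref=np.load('ref.npy')
except Exception: ref=None
acc=0
for _ in range(5):
    d=img('top');S=hsv(d)[...,1].astype(float);acc=acc+cv2.cvtColor(d['pixels'],cv2.COLOR_RGB2GRAY)[172:206,256:284].astype(np.float32)
    L=[];R=[]
    for v in range(191,198):
        r=S[v];j=266
        while r[j]<78:j+=1
        R.append(j-(r[j]-78)/(r[j]-r[j-1]))
    for v in range(196,202):
        r=S[v];i=np.argmax(r[235:256])+235
        while r[i]>130:i-=1
        L.append(i+(130-r[i])/(r[i+1]-r[i]))
    o.append([np.mean(L)*2.53,np.mean(R)*2.53])
o=np.array(o);print('ptr L %.2f bowl R %.2f'%tuple(o.mean(0)),'sd',o.std(0).round(2))
acc=(acc/5).astype(np.float32)
if ref is None: np.save('ref.npy',acc)
else: print('bowl shift mm',np.round(np.array(cv2.phaseCorrelate(ref,acc,cv2.createHanningWindow(acc.shape[::-1],cv2.CV_32F))[0])*2.53,2))
E
python3 w2.py; python3 w2.py; python3 w.py
```

```text
ptr L 623.03 bowl R 696.33 sd [0.01 0.04]
ptr L 623.01 bowl R 696.32 sd [0.03 0.08]
bowl shift mm [ 0.08 -0.37]
R mm 695.84 U mm 452.45 tip arc mm 23.80 sd [0.05 0.05 0.07]
```

Emit:
apply_moves(
  rows=[
    [0, 0, 0, 0, 0, 4, 20],
    [0, 0, 0, 0, 0, 0, 20],
  ],
)

```text
time: 17.98
ee_pos: [0.4727, 0.2192, 0.1206]
orientation: [-0.001, 0.98, -0.201, 0.001]
force: [4.2, -2.5, 4.6]
opening: 0.367
finger_force: 31.1
```

```bash
python3 w2.py
```

```text
ptr L 623.41 bowl R 696.58 sd [0.05 0.08]
bowl shift mm [ 0.62 -0.09]
```

The bowl has just moved about 0.5–0.9 mm, so the ball is touching. I'll stop, let go and lift clear.

Emit:
apply_moves(
  rows=[
    [0, 0, 0, 0, 0, 0, 80],
    [0, 0, 0, 0, 0, 0, 80],
    [0, 0, 0, 0, 0, 0, 80],
    [0, 0, -10, 0, 0, 0, 80],
    [0, 0, -30, 0, 0, 0, 80],
    [0, 0, -40, 0, 0, 0, 80],
    [0, 0, -40, 0, 0, 0, 80],
    [0, 0, 0, 0, 0, 0, 80],
  ],
)

```text
time: 19.23
ee_pos: [0.4733, 0.2203, 0.2438]
orientation: [-0.003, 0.98, -0.2, 0.003]
force: [-0.4, -0.1, -0.7]
opening: 0.941
finger_force: 0.0
```

```bash
python3 w2.py; python3 w.py; python3 st.py
```

```text
ptr L 623.41 bowl R 697.41 sd [0.05 0.03]
bowl shift mm [ 0.67 -0.19]
R mm 696.93 U mm 452.51 tip arc mm 23.33 sd [0.05 0.07 0.16]
19.675 p [0.471  0.2191 0.2394] q [-0.73  0.37  0.26  2.09 -0.15  0.7  -2.34] yaz -113.1 z [-0.002 -0.001 -1.   ] F [ 0.7  -0.44 -1.08] op 0.937 ff 0.0
```

The pointer and bowl have stayed put, and the gripper is clear.

```bash
python3 -c "
from station import ctrl
print(ctrl.close_job())"
```

```text
the job is handed in; nothing more can be done
None
```

The job is handed in: I set the ring to leave the ball about 10 mm short, then turned only the small knob until it touched the wall, which nudged the bowl about 0.5–1 mm; the gripper is clear and I touched nothing else.

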